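Lid a canister in the jig and eject it

TASK

Close the open steel canister standing in the nest of the lidding jig: set its own lid (the smaller of the two knobbed lids on the bench) on it and press the lid down until it is fully home, its flange flush on the rim all round. Only then push the jig's spring ejector slide all the way in, so that it shoves the closed canister out of the nest onto the outfeed, and let the slide spring back. Leave the canister standing there upright and closed, do not lift or tip it at any time, and leave the other things on the bench where they are.

Things in the scene. Friction and masses are not known exactly. Their poses are not given: they have to be found in the camera images.
- jig: Fixed lidding jig: grey base plate 340 (x) x 130 (y) x 12 mm. Origin: centre of its underside, on the bench; its +x is the way the ejector pushes (away from the robot, turned up to 0.35 rad). At the robot's end, x = -154 to -168 mm, is a block 40 mm high.
- nest (a point): Nest centre, on the base plate's top, at the jig's x = -20 mm. Two upright dark steel cheeks at y = +-45 to 57 mm, x = -50 to +5 mm of the jig, 62 mm above the bench, guide the canister with 3 mm play each side.
- outfeed (a point): On the base plate's top at the jig's x = 60 mm, where a full push leaves the canister's centre. The outfeed runs from x = 5 to 155 mm between two low rails (28 mm above the bench) to an end stop. The canister is out when wholly past the cheeks: its centre at the jig's x of 47 mm or more.
- ejector (a joint): Ejector slide's position along the jig's +x, in m: 0 = sprung back (rest), 0.09 = fully in. The spring takes about 2 N at rest, 7 N at the end, and returns it. Its pusher face (70 mm wide, up to 55 mm above the bench) is at the jig's x = -72 mm at rest.
- paddle (a point): Centre of the ejector's pushing surface: the robot-side face of an upright black paddle 50 mm wide (jig y), 8 mm thick (jig x), top edge 110 mm above the bench. This point is 85 mm above the bench and moves with the slide. Push it along the jig's +x.
- canister: Loose open steel canister, 84 mm in diameter, 90 mm high, wall 4 mm (mouth 76 mm), about 0.3 kg, in the nest. Origin: centre of its underside, 12 mm above the bench; z up. Just inside its mouth is a black rubber seal ring, top 6 to 8 mm below the rim, which yields downward at about 8 to 10 N and stays where it is pushed.
- lid: The canister's loose lid: steel plug 71 mm in diameter, 14 mm deep, chamfered foot, under a flange 88 mm in diameter, 4 mm thick, with an upright black knob 22 mm in diameter, 24 mm high. About 0.09 kg. Origin: centre of the plug's underside; z up. Laid in the mouth it rests 6 to 8 mm proud; home, its origin is 76 mm above the canister's.
- lid_top (a point): Centre of the top of that lid's knob, 42 mm above the lid's origin.
- large_lid: Bystander: a lid for a larger canister, flange 114 mm in diameter, plug 96 mm, the same knob; it does not fit. Lies on the other side of the jig from the right lid. Origin: centre of its underside.
- vase: Bystander: amber glass vase, 110 mm in diameter, 130 mm high. Origin: centre of its underside.
- tape_roll: Bystander: brown cardboard roll core lying flat, 100 mm outside diameter, 48 mm high. Origin: centre of its underside.
- carton: Bystander: small closed cardboard carton 130 x 100 x 70 mm. Origin: centre of its underside.
Things that resemble listed ones, but are neither listed nor needed, are in the scene too. What is shaped like the lid but blue or pink is not meant.

How it is judged:
On the way, in this order (a step that is already met when the one before it is completed fails the run):
1. the lid is pressed fully home on the canister (within 1.5 mm of flush, level) while the canister is still in the nest and the ejector is at rest (z of lid in the frame of canister between 0.073 and 0.0775 m and angle between the z axis of lid and the z axis of canister, either way round below 0.05 rad and angle between lid's own z axis and vertical below 0.1 rad and horizontal distance between lid and canister below 0.006 m and x of canister in the frame of jig between -0.035 and -0.005 m and value of joint ejector below 0.02 m), for 0.2 s.
2. the ejector slide is pushed in (past 70 of its 90 mm) with the canister in front of it, clear of the nest (value of joint ejector above 0.07 m and x of canister in the frame of jig above 0.045 m), for 0.02 s.
At the end, for the whole second after the job is handed in: The canister stands upright and at rest on the jig's outfeed between the rails, wholly past the nest cheeks (its centre at least 45 mm along the jig's x); its lid is on, level, and flush on the rim within 1.5 mm; the ejector slide has sprung back to within 10 mm of rest (z of lid in the frame of canister between 0.073 and 0.0775 m and angle between the z axis of lid and the z axis of canister, either way round below 0.05 rad and horizontal distance between lid and canister below 0.006 m and x of canister in the frame of jig between 0.045 and 0.125 m and y of canister in the frame of jig between -0.015 and 0.015 m and z of canister in the frame of jig below 0.016 m and angle between canister's own z axis and vertical below 0.06 rad and value of joint ejector below 0.01 m and linear speed of each of canister, lid below 0.02 m/s); the robot touches nothing.
It fails at once if the canister is tipped (over 0.3 rad) or lifted off the jig (over 15 mm) (angle between canister's own z axis and vertical above 0.3 rad or z of canister in the frame of jig above 0.027 m).
It fails at once if the large lid, vase, cardboard roll or carton is moved by more than 30 mm (distance of any of large_lid, vase, tape_roll, carton from where it was at the start of the episode above 0.03 m).
It also fails if it takes over 64 s, if anything falls off the work surface, if the arm or the gripper's body presses on something with over 40 N, if the wrist force passes 120 N, or if a joint passes its speed limit or range.

ROBOT

A 6-joint arm with a two-finger parallel gripper is mounted at the origin on the work surface. World frame = base frame: x ahead of the robot, y to its left, z up, the work surface at z = 0. Lengths are in m, angles in rad, forces in N, time in s.
With the tool pointing down it reaches from about 0.375 to 0.9 m from the base axis. Payload 3.1 kg.
Tool frame: the origin (TCP) lies at the very end of the fingers, on their centre line; the grasp point (between the pads) lies 19 mm behind it; x points along the fingers, y is the direction in which the jaws open and shut, and the axes are right-handed (so a half turn about x gives the same grasp; the last joint's range is limited). The gripper opens to 85 mm and grips with 20 to 120 N. Pads are 22 mm wide; open, the fingers measure 114 mm over their backs; the gripper's body (76 mm by 85 mm) begins 54 mm behind the grasp point. The pads swing forward as they close: fully open they stand 13 mm farther back than shut.
Start: joints at [0.987, 0.527, 1.433, -0, 1.181, -0.178], TCP at [0.247, 0.574, 0.231] pointing down, gripper open.
Joint ranges: [-3.08, 3.08], [-0.75, 2.2], [0.22, 2.44], [-1.43, 4.57], [0, 2.65], [-2.85, 2.85]. Speed limits (rad/s): [2.79, 2.79, 3.14, 3.14, 3.14, 3.14].

INTERFACE

Orientations are given as a unit quaternion [x, y, z, w].
In Python, from station import sense, snapshot, camera_model, sign_off gives the robot as it stands.
- The arm moves only by the tool step_arm, never from a script. Its argument "increments" is one flat list of numbers, 5 for each row, row after row: the shift along the tool's x, y, z in units of 60 mm (1.0 is 60 mm), then the turn about the tool's x in units of 5 degrees (1.0 is 5 degrees), then the closure, from 0 (fully open) to 1 (shut). A call has exactly 5 rows; each row is the pose to reach, as a shift and turn from the pose measured when the call began, along the tool's axes at that moment; what a row does not reach only later rows make up. A row lasts 1/8 s, in which the tool goes at most 62.5 mm and 10.7 degrees, less where a joint would pass 70% of its speed; a pose out of reach is approached as far as the arm can. A call with a gripper value outside its range is refused whole. The fingers move at their own pace and stop on an object; "grip_force" is the grip in N (left out, the last holds). Time passes only in rows, so rows that repeat a pose let the fingers close, or fill a call up. It gives the time, the measured TCP pose, the force and the opening at its end, in the units of the state.
- sense(): the state, without advancing time (a new reading comes with each control period).
- snapshot(name): name is "scene" or "top" or "wrist"; returns the picture (400x640x3 uint8, blue, green, red); there is no depth.
- camera_model(name): a dict with "vertical_fov" (degrees; the focal length in pixels is half the picture's height over the tangent of half this angle, whatever the lens; pixels are square), "cx", "cy" (the principal point, pixels), "R" (3x3) and "t" (3): a world point X has camera coordinates R X + t. Camera axes: x right, y down, z forward; pixel columns grow to the right and rows downward; lengths in m; the calibration is good to about 2 mm. A picture is of the moment at which its call begins: read the wrist's pose just before it. camera_model takes no time and is no camera call; for the wrist camera it gives the pose at the moment of the call.
- sign_off(): hands the job in, once; it reports no verdict.
The state is a dict: "t": time; "q": joint angles; "qd": joint speeds; "tau": joint torques, N m; "tcp_pos": TCP position; "tool_rot": TCP orientation; "force": force on the tool from outside, world axes, zero at the start; "ft_torque": the same for the moment, N m; "finger_gap": opening from 0.0 (shut) to 1.0 (fully open).
Only numpy, scipy, OpenCV 4.12 (cv2) and the standard library are available. Lean on these libraries where they do the work, as an engineer would, in place of code of your own. Each camera call takes 0.05 s, during which the arm holds its last target. There are 200 camera calls.

## Working session

There is one attempt and no reset: what is moved stays moved. The work goes in short steps, Python scripts to look and compute and a tool call to move; the robot and the scene stay as the last step left them, time stands still between calls to the robot, and variables do not carry over. Pictures are saved under pics/ and viewed, about 8 in all and at most 12, crops included, and the job is handed in when it is done.

Besides the shell and the picture viewer there is one more tool, called as name(argument=value, ...) on one line, values as JSON. step_arm: Moves the arm, as the interface text tells. Its arguments: {"type":"object","properties":{"increments":{"type":"array","items":{"type":"number"}},"grip_force":{"type":"number"}},"required":["increments"]}

```bash
ls; mkdir -p pics
python3 - <<'E'
from station import *
import cv2, numpy as np
print(sense())
for n in("scene","top"):
    im=snapshot(n); cv2.imwrite(f"pics/{n}0.png",im); m=camera_model(n); print(n,m)
a=cv2.imread("pics/scene0.png");b=cv2.imread("pics/top0.png")
E
```

```text
pics
{'t': 0.0, 'q': array([ 9.86511127e-01,  5.28462681e-01,  1.43391148e+00, -4.75049040e-06,
        1.18140811e+00, -1.78512112e-01]), 'qd': array([ 5.00330467e-05,  6.25578697e-04, -1.04429656e-03, -4.63470078e-04,
        1.33107138e-03, -1.36536757e-04]), 'tau': array([-7.99273621e-04, -4.42352557e+01, -1.78021306e+01, -2.41771577e-04,
        8.50607583e-03,  2.50648202e-05]), 'tcp_pos': array([0.24628125, 0.57364325, 0.23033285]), 'tool_rot': array([ 0.14176044,  0.69288976, -0.14319864,  0.69231634]), 'force': array([-0.29082482,  0.585159  ,  0.12190923]), 'ft_torque': array([ 0.01449829, -0.04985998, -0.01877136]), 'finger_gap': 0.9982411917089437}
scene {'vertical_fov': 57.49367800362604, 'cx': 316.7369319141741, 'cy': 203.55456236180345, 'R': array([[-0.82525636,  0.56475296,  0.0024581 ],
       [ 0.46324773,  0.67940661, -0.56904148],
       [-0.3230379 , -0.46846639, -0.82230515]]), 't': array([ 0.42235349, -0.24057064,  1.21583978])}
top {'vertical_fov': 42.9826241100025, 'cx': 319.0788450357673, 'cy': 202.8881403758817, 'R': array([[ 0.01854571, -0.99982701, -0.00141897],
       [-0.97648991, -0.01780795, -0.2148263 ],
       [ 0.21476387,  0.00536971, -0.97665124]]), 't': array([0.06857593, 0.54366233, 1.44475449])}
```

View pics/top0.png

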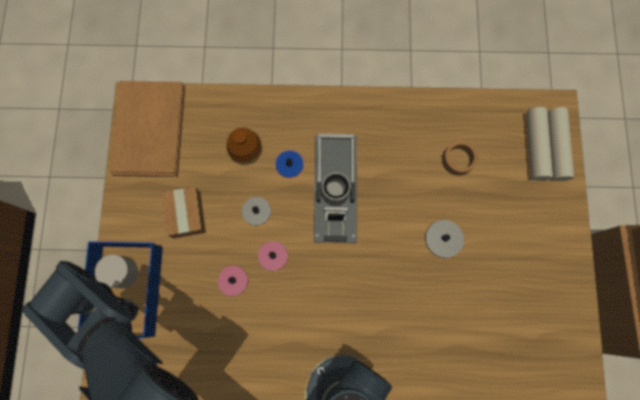

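View pics/scene0.png

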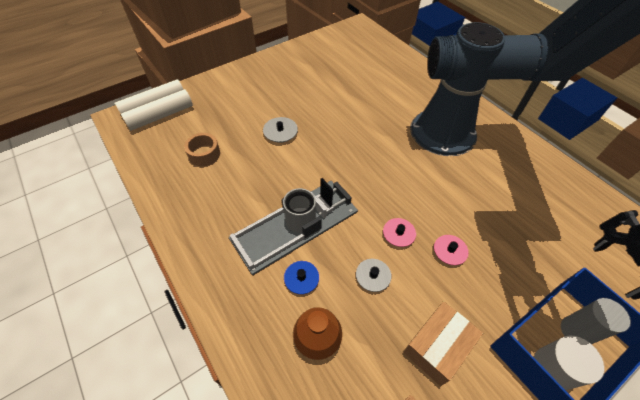

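Top view: the jig lies at cols 316–356, rows 134–242, with the canister mouth at (335,187). 

Candidates that could be taken for the lid, by top pixel:
- grey small (256,210), which is (373,275) in the scene view
- grey large (445,238)
- pink (272,255) and (233,280)
- blue (290,163)

I choose the smaller grey one at (256,210).

```bash
cat > h.py <<'E'
import cv2, numpy as np
from station import *
from scipy.spatial.transform import Rotation as Rn
def P(m):
    f=200/np.tan(np.radians(m["vertical_fov"])/2)
    K=np.array([[f,0,m["cx"]],[0,f,m["cy"]],[0,0,1]])
    return K@np.c_[m["R"],m["t"]]
def tri(ma,pa,mb,pb):
    X=cv2.triangulatePoints(P(ma),P(mb),np.array(pa,float),np.array(pb,float)).ravel()
    return X[:3]/X[3]
def ray(m,p,z):
    M=P(m); C=-m["R"].T@m["t"]; d=np.linalg.solve(M[:,:3],[p[0],p[1],1.])
    return C+d*(z-C[2])/d[2]
def proj(m,X):
    v=P(m)@np.r_[X,1]; return v[:2]/v[2]
def blobs(mask,lo=8,hi=1e9):
    n,_,s,c=cv2.connectedComponentsWithStats(mask.astype(np.uint8))
    return [(c[i].round(1).tolist(),s[i].tolist()) for i in range(1,n) if lo<s[i][4]<hi]
def hsv(im): return cv2.split(cv2.cvtColor(im,cv2.COLOR_BGR2HSV))
def tool(dw,s=None):
    "world shift -> tool units of 60 mm"
    s=s or sense(); return Rn.from_quat(s["tool_rot"]).inv().apply(dw)/.06
E
python3 - <<'E'
from h import *
a=cv2.imread("pics/top0.png");b=cv2.imread("pics/scene0.png");mt=camera_model("top");ms=camera_model("scene")
def roi(im,x0,x1,y0,y1):
    h,s,v=hsv(im); z=np.zeros(h.shape,bool); z[y0:y1,x0:x1]=1; return h,s,v,z
for nm,im,r in(("top",a,(235,280,195,225)),("scene",b,(350,398,255,297))):
    h,s,v,z=roi(im,*r)
    print(nm,"grey",blobs(z&(s<60)&(v>100)),"dark",blobs(z&(v<60)))
h,s,v,z=roi(a,300,372,125,250)
g=(z&(s<60)).astype(np.uint8)
c=max(cv2.findContours(g,0,1)[0],key=cv2.contourArea); rc=cv2.minAreaRect(c);print(rc)
for p in cv2.boxPoints(rc): print(p,ray(mt,p,.012))
for n,i,x in(("t",a,(225,370,120,250)),("s",b,(220,410,170,300))):
    pass
A=cv2.resize(a[125:250,232:372],None,fx=4,fy=4,interpolation=2);B=cv2.resize(b[170:300,220:400],None,fx=3,fy=3,interpolation=2)
cv2.imwrite("pics/c1.png",A)
w=camera_model("wrist");st=sense();Rt=Rn.from_quat(st["tool_rot"])
print("cam in tool",Rt.inv().apply(-w["R"].T@w["t"]-st["tcp_pos"]),"fwd",Rt.inv().apply(w["R"][2]),"right",Rt.inv().apply(w["R"][0]),w["vertical_fov"])
print("tool y",Rt.apply([0,1,0]),"z",Rt.apply([0,0,1]))
E
```

```text
top grey [([255.9, 210.8], [242, 197, 28, 28, 548])] dark [([255.2, 209.4], [253, 207, 5, 6, 25])]
scene grey [([373.0, 275.1], [356, 259, 35, 33, 815])] dark [([373.9, 272.1], [370, 267, 9, 11, 75])]
((334.5, 187.5), (107.0, 41.0), 90.0)
[314. 134.] [0.77450759 0.0989366  0.012     ]
[355. 134.] [ 0.77683514 -0.03016619  0.012     ]
[355. 241.] [ 0.43736898 -0.03130595  0.012     ]
[314. 241.] [0.43510836 0.0919118  0.012     ]
cam in tool [-0.14320513  0.00086013 -0.07943428] fwd [9.52263227e-01 4.65847036e-04 3.05277791e-01] right [-3.25514682e-04  9.99999817e-01 -5.10588368e-04] 66.75664355445802
tool y [ 0.3947756   0.91877554 -0.00193138] z [ 9.18776911e-01 -3.94776967e-01 -3.67665616e-04]
```

View pics/c1.png

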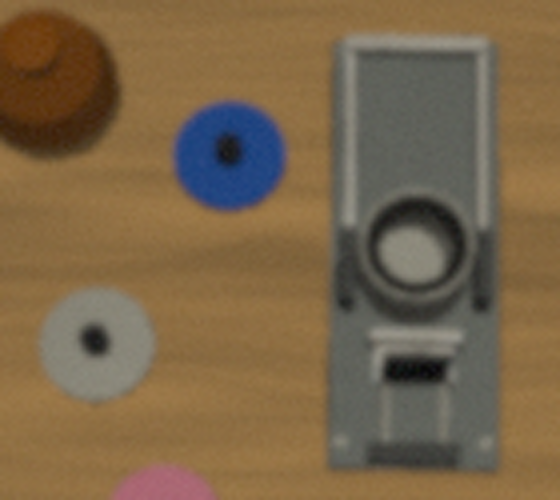

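Run:
```python
from h import *
mt=camera_model("top");ms=camera_model("scene")
print("knob tri",tri(mt,(255.2,209.4),ms,(373.9,272.1)),"flange tri",tri(mt,(255.9,210.8),ms,(373,275.1)))
k=ray(mt,(255.2,209.4),.036); print("knob ray",k, ray(mt,(255.9,210.8),.017))
s=sense(); print(s["tcp_pos"],tool(np.r_[k[:2],.21]-s["tcp_pos"]), "tool yaw",np.degrees(np.arctan2(*Rn.from_quat(s["tool_rot"]).apply([0,1,0])[[1,0]])))
```

```text
knob tri [0.52528775 0.26998557 0.03111255] flange tri [0.52484056 0.27006035 0.01247826]
knob ray [0.52390793 0.26988589 0.036     ] [0.52348912 0.27010252 0.017     ]
[0.24631424 0.57371532 0.23042428] [ 0.34356439 -2.8254064   6.24998416] tool yaw 66.74797424405801
```

step_arm(increments=[0.34,-2.83,6.25,-4.65,0.3,0.34,-2.83,6.25,-4.65,0.3,0.34,-2.83,6.25,-4.65,0.3,0.34,-2.83,6.25,-4.65,0.3,0.34,-2.83,6.25,-4.65,0.3], grip_force=40)

```text
t: 0.72
tcp_pos: [0.4531, 0.347, 0.2153]
tool_rot: [-0.001, 0.708, -0.001, 0.707]
force: [1.0, 0.5, 0.1]
finger_gap: 0.703
```

Run:
```python
from h import *
s=sense(); print(s["t"],s["tcp_pos"],s["finger_gap"],tool(np.array([.524,.270,.17])-s["tcp_pos"]),Rn.from_quat(s["tool_rot"]).as_matrix().round(4))
```

```text
0.725 [0.45306062 0.34697059 0.21526411] 0.7025702813083533 [ 0.75485061 -1.2817378   1.18323496] [[-1.6e-03 -2.0e-04  1.0e+00]
 [-1.8e-03  1.0e+00  2.0e-04]
 [-1.0e+00 -1.8e-03 -1.6e-03]]
```

step_arm(increments=[0.7,-1.28,1.18,0,0.3,0.7,-1.28,1.18,0,0.3,0.7,-1.28,1.18,0,0.3,0.7,-1.28,1.18,0,0.3,0.7,-1.28,1.18,0,0.3])

```text
t: 1.35
tcp_pos: [0.5229, 0.2713, 0.1738]
tool_rot: [-0.001, 0.708, 0.0, 0.707]
force: [0.3, 0.4, 0.1]
finger_gap: 0.702
```

```bash
cat > lid.py <<'E'
from h import *
import sys,json
m=camera_model("wrist");im=snapshot("wrist");n=sys.argv[1];cv2.imwrite(f"pics/{n}.png",im)
np.save(f"{n}.npy",m,allow_pickle=True)
h,s,v=hsv(im)
print(sense()["t"],sense()["tcp_pos"],"expect px",proj(m,np.array([.524,.27,.017])),proj(m,np.array([.524,.27,.042])))
print("grey",blobs((s<60)&(v>90),400),"dark",blobs(v<50,150))
E
python3 lid.py w1
```

```text
1.4 [0.52298594 0.27139138 0.17391697] expect px [323.72123735 182.47773484] [323.47890826 189.30042766]
grey [([91.7, 205.4], [0, 89, 177, 274, 27124]), ([579.4, 175.4], [558, 99, 46, 156, 5660]), ([324.9, 180.4], [283, 140, 85, 83, 5136]), ([244.4, 271.2], [231, 246, 29, 49, 498]), ([407.9, 271.0], [393, 246, 30, 49, 484]), ([41.7, 274.1], [12, 248, 60, 52, 2199])] dark [([34.3, 170.2], [0, 159, 77, 26, 1107]), ([21.5, 282.0], [0, 241, 70, 71, 984]), ([240.9, 364.0], [43, 297, 402, 103, 21048]), ([532.8, 373.9], [465, 334, 145, 66, 5426])]
```

View pics/w1.png

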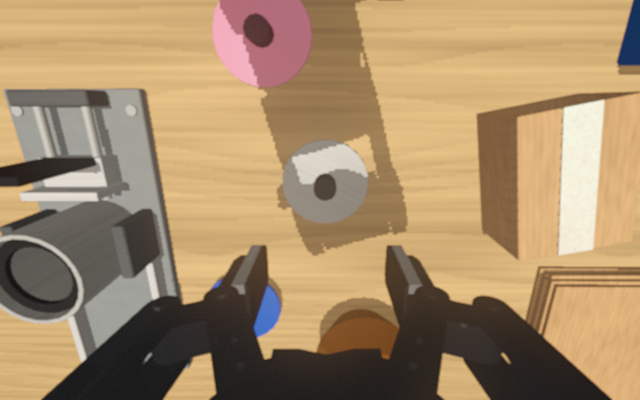

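The wrist view shows the smaller grey lid at (325,181), knob (325,187), plug down, with its shadow. Pink lid at (262,35), jig on the left, blue lid under the fingers. The choice holds. I'll take a second view from lower down to get height.

step_arm(increments=[0.6,0,0,0,0.3,1.2,0,0,0,0.3,1.2,0,0,0,0.3,1.2,0,0,0,0.3,1.2,0,0,0,0.3])

```text
t: 2.02
tcp_pos: [0.524, 0.272, 0.1037]
tool_rot: [-0.001, 0.706, 0.001, 0.708]
force: [-0.0, -0.2, -0.3]
finger_gap: 0.703
```

```bash
python3 lid.py w2
python3 - <<'E'
from h import *
A=cv2.imread("pics/w1.png");B=cv2.imread("pics/w2.png")
ma=np.load("w1.npy",allow_pickle=True).item();mb=np.load("w2.npy",allow_pickle=True).item()
def fl(im,m,p):
    h,s,v=hsv(im); e=proj(m,np.array([.524,.27,.018])); 
    g=((s<75)&(v>35)).astype(np.uint8); k=np.zeros_like(g); cv2.circle(k,tuple(int(x) for x in e),p,1,-1); g&=k
    c=max(cv2.findContours(g,0,1)[0],key=cv2.contourArea); el=cv2.fitEllipse(cv2.convexHull(c))
    d=blobs((k>0)&(v<75)&(s<150),100); return el,d
for im,m,p in((A,ma,55),(B,mb,75)): print(fl(im,m,p))
E
```

```text
2.075 [0.52390856 0.27179849 0.10359517] expect px [321.9623198  203.31443168] [321.49055376 214.61434526]
grey [([56.0, 226.0], [0, 83, 135, 317, 23219]), ([323.3, 199.7], [269, 149, 109, 104, 8066]), ([244.8, 270.4], [231, 246, 30, 49, 496]), ([407.3, 269.8], [393, 246, 29, 49, 523])] dark [([9.2, 179.4], [0, 173, 23, 15, 251]), ([83.9, 281.0], [47, 245, 69, 80, 2605]), ([227.4, 363.8], [42, 298, 404, 102, 19568]), ([529.3, 369.4], [464, 322, 146, 78, 6288])]
(((324.8058166503906, 180.88214111328125), (83.38939666748047, 86.0891342163086), 84.05120849609375), [])
(((323.2195129394531, 200.74688720703125), (104.46150970458984, 109.78082275390625), 89.12793731689453), [([323.1, 210.0], [310, 193, 27, 35, 762])])
```

Run:
```python
from h import *
ma=np.load("w1.npy",allow_pickle=True).item();mb=np.load("w2.npy",allow_pickle=True).item()
a,b=(324.8,180.9),(323.2,200.75)
print("flange tri",tri(ma,a,mb,b)); 
f=.5*(ray(ma,a,.018)+ray(mb,b,.018)); print(ray(ma,a,.018),ray(mb,b,.018), "size",109.8/(P(mb)@np.r_[f,1])[2], 109.8)
fpx=200/np.tan(np.radians(mb["vertical_fov"]/2)); print("diam",109.8*(P(mb)@np.r_[f,1])[2]/fpx)
print("knob mid .03", ray(mb,(323.1,210),.032))
s=sense();print(s["tcp_pos"],tool(np.r_[f[:2],.021]-s["tcp_pos"]))
```

```text
flange tri [0.52403958 0.2709956  0.01043646]
[0.52207288 0.27110586 0.018     ] [0.5214956  0.27099966 0.018     ] size 454.9376857066279 109.8
diam 0.08729712719700208
knob mid .03 [0.52414696 0.27106157 0.032     ]
[0.52390856 0.27179849 0.10359517] [ 1.37651377 -0.01170643 -0.03834667]
```

step_arm(increments=[0.6,-0.01,-0.02,0,0.4,1.1,-0.01,-0.02,0,0.4,1.3,-0.01,-0.02,0,0.4,1.36,-0.01,-0.02,0,0.4,1.36,-0.01,-0.02,0,0.4])

```text
t: 2.7
tcp_pos: [0.5236, 0.2714, 0.0228]
tool_rot: [-0.001, 0.706, 0.001, 0.708]
force: [-0.5, 0.2, -0.9]
finger_gap: 0.6
```

step_arm(increments=[0,0,0,0,1,0,0,0,0,1,0,0,0,0,1,0,0,0,0,1,0,0,0,0,1], grip_force=60)

```text
t: 3.32
tcp_pos: [0.5245, 0.2716, 0.0241]
tool_rot: [-0.001, 0.705, 0.001, 0.709]
force: [-1.0, -0.0, 6.0]
finger_gap: 0.232
```

step_arm(increments=[0,0,0,0,1,-0.3,0,0,0,1,-0.8,0,0,0,1,-1.5,0,0,0,1,-2.4,0,0,0,1])

```text
t: 3.95
tcp_pos: [0.5226, 0.2713, 0.1693]
tool_rot: [-0.001, 0.706, 0.001, 0.708]
force: [1.1, 0.2, -1.1]
finger_gap: 0.232
```

```bash
python3 lid.py w3
```

```text
4.0 [0.52720324 0.27293088 0.17742668] expect px [323.50863921 183.19286227] [323.28251063 190.31247503]
grey [([91.8, 216.2], [0, 88, 178, 294, 30451]), ([583.5, 176.3], [561, 99, 49, 158, 5849]), ([326.0, 224.6], [247, 172, 159, 116, 11718]), ([36.2, 276.5], [6, 250, 62, 53, 2340]), ([326.2, 303.3], [304, 286, 45, 32, 1080])] dark [([29.6, 171.2], [0, 160, 70, 27, 1073]), ([17.5, 288.4], [0, 250, 61, 61, 575]), ([307.8, 365.3], [54, 293, 545, 107, 26744])]
```

View pics/w3.png

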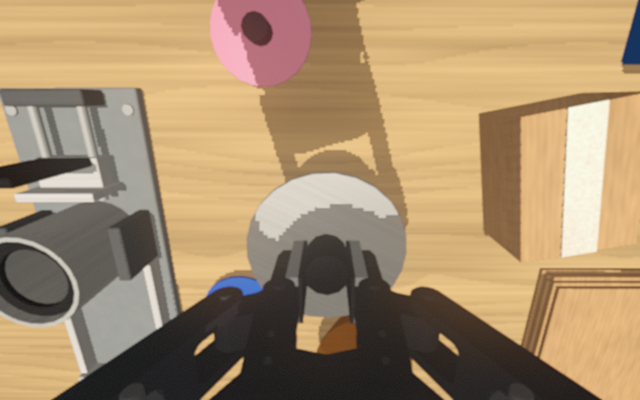

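Lid is held, its flange at (326,245) and the knob between the pads. Next I measure the lid's offset in the tool, then go look at the canister.

Run:
```python
from h import *
m=np.load("w3.npy",allow_pickle=True).item();im=cv2.imread("pics/w3.png");h,s,v=hsv(im)
k=np.zeros(h.shape,np.uint8);cv2.rectangle(k,(240,160),(412,278),1,-1)
g=((s<40)&(v>60)).astype(np.uint8)&k
c=max(cv2.findContours(cv2.morphologyEx(g,2,np.ones((3,3))),0,1)[0],key=cv2.contourArea);hl=cv2.convexHull(c)[:,0]
hl=np.array([p for p in hl if p[1]<274]); el=cv2.fitEllipse(hl.astype(np.float32)); print(len(hl),el)
# camera pose belongs to model; use TCP via fixed hand-eye measured at start
T=np.array([-.1432,.0009,-.0794]); 
for zt in(.004,.006):
  # flange outer circle pts -> tool frame plane x=zt
  fwd=np.array([.9523,.0005,.3053]);rt=np.array([-.0003,1,-.0005]);dn=np.cross(fwd,rt);R=np.c_[rt,dn,fwd]
  f=200/np.tan(np.radians(m["vertical_fov"]/2))
  d=(np.c_[(hl[:,0]-m["cx"])/f,(hl[:,1]-m["cy"])/f,np.ones(len(hl))])@R.T
  q=T+d*((zt-T[0])/d[:,0])[:,None]
  A=np.c_[2*q[:,1:],np.ones(len(q))];x=np.linalg.lstsq(A,(q[:,1:]**2).sum(1),rcond=None)[0]
  print(zt,"lid centre in tool y,z",x[:2],"r",np.sqrt(x[2]+x[:2]@x[:2]))
s=sense();print(s["tcp_pos"],tool(np.array([.6,.15,.21])-s["tcp_pos"]))
```

```text
34 ((326.10638427734375, 243.9659881591797), (144.17160034179688, 157.0610809326172), 88.78353881835938)
0.004 lid centre in tool y,z [ 0.00100153 -0.0031112 ] r 0.04220965830055978
0.006 lid centre in tool y,z [ 0.00100291 -0.00207467] r 0.04278315909268697
[0.52720324 0.27293088 0.17742668] [-0.52974392 -2.05029423  1.21664199]
```

step_arm(increments=[-0.5,-0.7,0.4,0,1,-0.5,-1.4,0.8,0,1,-0.5,-2.05,1.2,0,1,-0.5,-2.05,1.2,0,1,-0.5,-2.05,1.2,0,1])

```text
t: 4.62
tcp_pos: [0.5984, 0.1501, 0.2084]
tool_rot: [0.001, 0.701, 0.003, 0.713]
force: [-0.6, 0.7, -1.3]
finger_gap: 0.232
```

```bash
python3 lid.py w4; python3 -c "
from h import *
s=sense();print(tool(np.array([.685,.032,.2])-s['tcp_pos']))"
```

```text
4.675 [0.59807114 0.15066267 0.20825389] expect px [438.46218168 101.70865982] [447.60091664 102.31002056]
grey [([242.3, 159.0], [133, 0, 273, 309, 41703]), ([326.1, 303.0], [303, 286, 47, 31, 1084]), ([30.1, 393.8], [0, 389, 66, 11, 669])] dark [([308.1, 370.1], [55, 299, 544, 101, 22897])]
[ 0.15290208 -1.98343817  1.43941743]
```

View pics/w4.png

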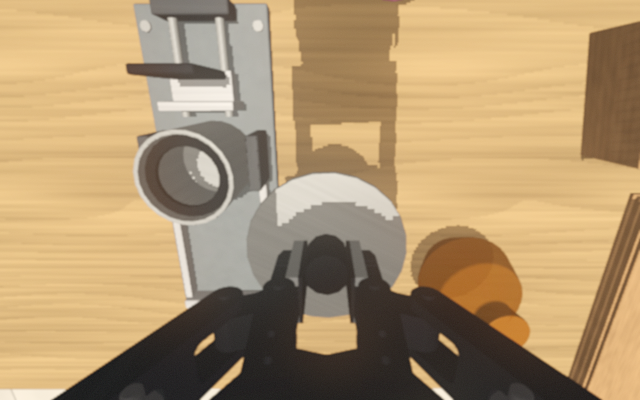

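The rim is at about (184,176), the paddle at (175,70), and the lid is still held level at (326,245). I'll move so the camera is over the canister.

step_arm(increments=[0.1,-0.7,0.5,0,1,0.15,-1.4,1.0,0,1,0.15,-1.98,1.44,0,1,0.15,-1.98,1.44,0,1,0.15,-1.98,1.44,0,1])

```text
t: 5.3
tcp_pos: [0.6839, 0.0337, 0.1998]
tool_rot: [0.0, 0.702, 0.004, 0.712]
force: [0.1, -0.3, -1.5]
finger_gap: 0.23
```

```bash
python3 lid.py w5; python3 -c "
from h import *
s=sense();print(s['tool_rot'],Rn.from_quat(s['tool_rot']).apply([1,0,0]))"
```

```text
5.35 [0.68370101 0.03408321 0.19985172] expect px [576.80529977   7.55093934] [ 5.99757299e+02 -3.97335726e-01]
grey [([321.1, 155.3], [247, 0, 159, 287, 25562]), ([320.9, 69.7], [286, 32, 71, 77, 4295]), ([326.1, 303.0], [304, 286, 46, 31, 1056]), ([47.2, 371.1], [0, 350, 124, 50, 4517]), ([598.0, 370.5], [529, 350, 111, 50, 3845]), ([224.2, 379.9], [199, 357, 45, 43, 531]), ([428.0, 379.9], [409, 357, 45, 43, 515])] dark [([308.0, 368.5], [55, 307, 544, 93, 24788])]
[6.43761538e-05 7.01773353e-01 3.80078102e-03 7.12390140e-01] [ 0.01499943  0.00550563 -0.99987234]
```

View pics/w5.png

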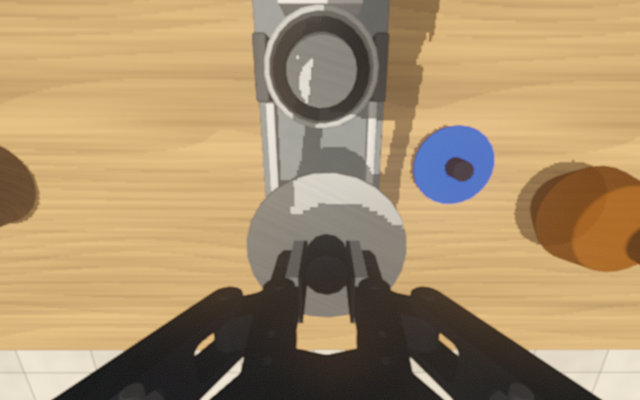

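The rim is at about (320,67), and nothing has shifted. Next I fit the mouth's inner edge in w4 and w5.

```bash
cat > rim.py <<'E'
from h import *
def mouth(im,c0,r0,r1):
    g=cv2.GaussianBlur(cv2.cvtColor(im,6),(0,0),1).astype(np.float32); c=np.array(c0,float)
    for _ in range(3):
        pol=cv2.warpPolar(g,(120,180),tuple(c),120,cv2.WARP_POLAR_LINEAR)
        d=np.gradient(pol,axis=1)[:,r0:r1]; r=d.argmax(1)+r0; th=np.arange(180)*np.pi/90
        p=c+np.c_[np.cos(th),np.sin(th)]*r[:,None]; ok=d.max(1)>5
        p=p[ok];
        for _ in range(3):
            e=cv2.fitEllipse(p.astype(np.float32)); k=np.linalg.norm((p-e[0]),axis=1); kk=np.abs(k-sum(e[1])/4); p=p[kk<4+abs(e[1][0]-e[1][1])/2]
        c=np.array(e[0])
    return e,len(p)
if __name__=="__main__":
    M={};E={}
    for n,c,r0,r1 in(("w4",(186,176),32,52),("w5",(320,67),40,57)):
        M[n]=np.load(n+".npy",allow_pickle=True).item(); E[n],k=mouth(cv2.imread(f"pics/{n}.png"),c,r0,r1); print(n,E[n],k)
        X=ray(M[n],E[n][0],.102);f=200/np.tan(np.radians(M[n]["vertical_fov"]/2)); print(X,"diam",max(E[n][1])*(P(M[n])@np.r_[X,1])[2]/f)
    print("tri",tri(M["w4"],E["w4"][0],M["w5"],E["w5"][0]))
E
python3 rim.py
```

```text
w4 ((182.77464294433594, 177.07888793945312), (81.56629943847656, 94.83619689941406), 125.89971923828125) 180
[0.58337124 0.03118513 0.102     ] diam 0.07989757138233429
w5 ((319.2095031738281, 67.38429260253906), (100.22721099853516, 110.24783325195312), 164.7552032470703) 180
[0.58376159 0.03014218 0.102     ] diam 0.08029749486141287
tri [0.58373292 0.0302151  0.10015761]
  out[tuple(slice1)] = (f[tuple(slice4)] - f[tuple(slice2)]) / (2. * ax_dx)
```

step_arm(increments=[0.2,-0.07,-0.8,0,1,0.2,-0.07,-1.66,0,1,0.5,-0.07,-1.66,0,1,0.8,-0.07,-1.66,0,1,0.8,-0.07,-1.66,0,1])

```text
t: 5.98
tcp_pos: [0.5829, 0.0313, 0.1496]
tool_rot: [-0.0, 0.703, 0.005, 0.711]
force: [0.4, -0.1, -1.0]
finger_gap: 0.232
```

```bash
cat > aim.py <<'E'
from h import *
import sys
def aim(G): 
    s=sense(); print(s["t"],s["tcp_pos"],"f",s["force"].round(1),"axis",Rn.from_quat(s["tool_rot"]).as_matrix()[:,0].round(4),"units",tool(np.array(G)-s["tcp_pos"],s).round(3))
if __name__=="__main__": aim([float(x) for x in sys.argv[1:4]])
E
python3 lid.py w6; python3 aim.py .585 .0295 .126
```

```text
6.025 [0.58391494 0.03101929 0.15034937] expect px [592.8785164 124.1545252] [618.79205039 126.85995639]
grey [([322.6, 136.3], [243, 0, 163, 287, 35204]), ([326.1, 323.8], [296, 287, 61, 68, 3158])] dark [([328.9, 283.5], [301, 267, 53, 45, 701]), ([327.5, 361.2], [54, 281, 545, 119, 30468])]
6.025 [0.58391494 0.03101929 0.15034937] f [-0.5 -0.7 -1.3] axis [ 0.0136  0.0058 -0.9999] units [ 0.406 -0.028  0.012]
```

View pics/w6.png

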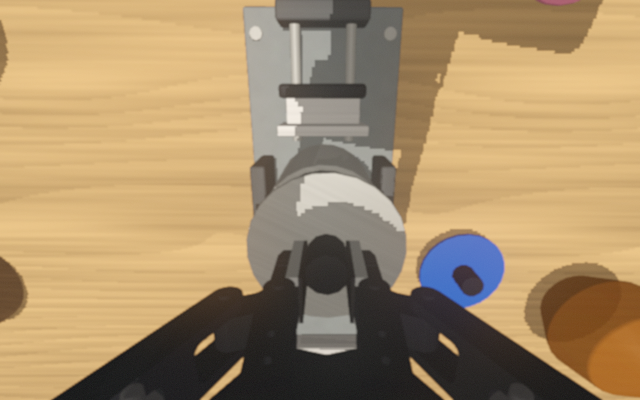

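Lid is over the canister; the jig is aligned with the image: bolts at (256,33) and (391,33), paddle top at (323,91). Lowering.

step_arm(increments=[0.1,-0.03,0.01,0,1,0.2,-0.03,0.01,0,1,0.3,-0.03,0.01,0,1,0.38,-0.03,0.01,0,1,0.42,-0.03,0.01,0,1])

```text
t: 6.65
tcp_pos: [0.5847, 0.0293, 0.1247]
tool_rot: [-0.0, 0.702, 0.005, 0.712]
force: [-0.6, -0.4, -0.4]
finger_gap: 0.231
```

```bash
python3 aim.py .585 .0295 .118
python3 - <<'E'
from h import *
m=np.load("w6.npy",allow_pickle=True).item()
a,b=ray(m,(256,33),.012),ray(m,(391,33),.012);print("bolts",a,b,"yaw",np.arctan2(b[0]-a[0],-(b[1]-a[1])) )
print("paddle top ends",ray(m,(279,90),.110),ray(m,(366,90),.110), "plate edges",ray(m,(244,10),.012),ray(m,(402,10),.012),"block", ray(m,(276,5),.04),ray(m,(369,5),.04))
E
```

```text
6.65 [0.5847386  0.02932368 0.12465953] f [-0.6 -0.4 -0.4] axis [ 0.013   0.006  -0.9999] units [0.111 0.002 0.003]
bolts [ 0.45349751 -0.02509177  0.012     ] [0.45249396 0.08603415 0.012     ] yaw -3.1325621070220597
paddle top ends [0.4992076  0.00575363 0.11      ] [0.49881046 0.05489529 0.11      ] plate edges [ 0.43704408 -0.03366287  0.012     ] [0.43584895 0.09366846 0.012     ] block [ 0.44019785 -0.00386554  0.04      ] [0.4395626  0.06327711 0.04      ]
```

step_arm(increments=[0.03,0,0,0,1,0.06,0,0,0,1,0.09,0,0,0,1,0.12,0,0,0,1,0.12,0,0,0,1])

```text
t: 7.28
tcp_pos: [0.5851, 0.0294, 0.1182]
tool_rot: [-0.001, 0.702, 0.005, 0.712]
force: [-0.9, 0.5, 4.7]
finger_gap: 0.229
```

step_arm(increments=[0.03,0,0,0,1,0.06,0,0,0,1,0.08,0,0,0,1,0.1,0,0,0,1,0.1,0,0,0,1])

```text
t: 7.9
tcp_pos: [0.5851, 0.0294, 0.113]
tool_rot: [-0.001, 0.702, 0.005, 0.712]
force: [-1.8, 0.1, 6.4]
finger_gap: 0.228
```

step_arm(increments=[0.02,0,0,0,1,0.04,0,0,0,1,0.05,0,0,0,1,0.05,0,0,0,1,0.05,0,0,0,1])

```text
t: 8.52
tcp_pos: [0.5852, 0.0294, 0.112]
tool_rot: [-0.001, 0.702, 0.005, 0.712]
force: [-3.4, 0.3, 12.4]
finger_gap: 0.231
```

step_arm(increments=[0.05,0,0,0,1,0.08,0,0,0,1,0.1,0,0,0,1,0.1,0,0,0,1,0.1,0,0,0,1])

```text
t: 9.15
tcp_pos: [0.5854, 0.0294, 0.1119]
tool_rot: [-0.001, 0.701, 0.005, 0.713]
force: [-9.9, 1.7, 35.1]
finger_gap: 0.231
```

step_arm(increments=[-0.03,0,0,0,1,-0.03,0,0,0,0.4,-0.03,0,0,0,0.4,-0.03,0,0,0,0.4,-0.03,0,0,0,0.4])

```text
t: 9.78
tcp_pos: [0.5851, 0.0295, 0.113]
tool_rot: [-0.001, 0.701, 0.005, 0.713]
force: [0.2, -0.4, -0.5]
finger_gap: 0.6
```

step_arm(increments=[-0.3,0,0,0,0.4,-0.6,0,0,0,0.4,-0.8,0,0,0,0.4,-0.8,0,0,0,1,-0.8,0,0,0,1])

```text
t: 10.4
tcp_pos: [0.5839, 0.0293, 0.1604]
tool_rot: [-0.001, 0.702, 0.005, 0.712]
force: [-0.2, 0.9, -0.0]
finger_gap: 0.181
```

step_arm(increments=[0,0,0,0,1,0,0,0,0,1,0,0,0,0,1,0,0,0,0,1,0,0,0,0,1])

```text
t: 11.02
tcp_pos: [0.5839, 0.0293, 0.1604]
tool_rot: [-0.001, 0.702, 0.005, 0.712]
force: [0.3, -0.2, -0.1]
finger_gap: 0.001
```

```bash
python3 lid.py w7; python3 aim.py .584 .030 .131
python3 - <<'E'
from h import *
im=snapshot("scene");m=camera_model("scene");c=proj(m,np.array([.584,.03,.09])).astype(int);print(c)
a=cv2.imread("pics/w7.png")
A=cv2.resize(im[c[1]-40:c[1]+40,c[0]-60:c[0]+60],None,fx=6,fy=6,interpolation=2)[:360]
cv2.imwrite("pics/s7.png",A); cv2.imwrite("pics/w7s.png",np.vstack([cv2.resize(A,(480,240)),cv2.resize(a,(480,300))]))
E
```

```text
11.075 [0.58388433 0.02925035 0.16046091] expect px [586.42863754 121.73887094] [610.71386194 124.22578264]
grey [([324.3, 136.9], [249, 2, 154, 294, 33024])] dark [([323.4, 361.0], [65, 276, 524, 124, 30540])]
11.075 [0.58388433 0.02925035 0.16046091] f [-0.   0.5  0.1] axis [ 0.015   0.0047 -0.9999] units [ 0.491  0.01  -0.005]
[300 203]
```

View pics/w7s.png

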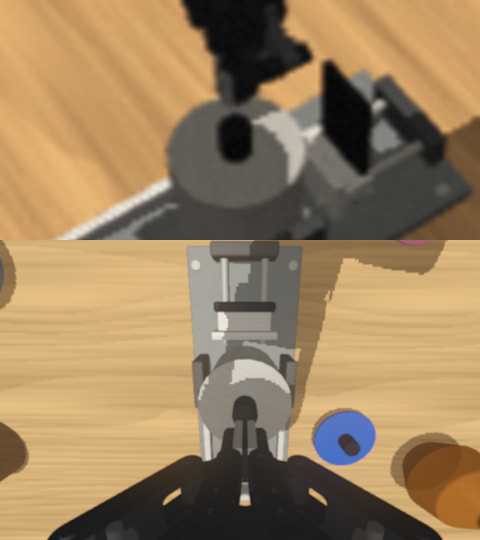

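The scene crop shows the lid seated and level with the knob free under the shut fingers. Now a confirming press on the knob top.

step_arm(increments=[0.15,0,0,0,1,0.3,0,0,0,1,0.4,0,0,0,1,0.46,0,0,0,1,0.48,0,0,0,1])

```text
t: 11.75
tcp_pos: [0.5843, 0.0294, 0.1313]
tool_rot: [-0.001, 0.702, 0.005, 0.712]
force: [-0.5, 0.1, 0.2]
finger_gap: 0.002
```

step_arm(increments=[0.02,0,0,0,1,0.04,0,0,0,1,0.06,0,0,0,1,0.08,0,0,0,1,0.08,0,0,0,1])

```text
t: 12.38
tcp_pos: [0.5846, 0.0294, 0.13]
tool_rot: [-0.002, 0.701, 0.005, 0.713]
force: [-5.0, -0.1, 18.3]
finger_gap: -0.002
```

step_arm(increments=[0.04,0,0,0,1,0.08,0,0,0,1,0.08,0,0,0,1,0.08,0,0,0,1,0,0,0,0,1])

```text
t: 13.0
tcp_pos: [0.585, 0.0293, 0.1319]
tool_rot: [-0.002, 0.7, 0.004, 0.714]
force: [-0.1, 0.3, -0.4]
finger_gap: 0.002
```

step_arm(increments=[-0.3,0,0,0,1,-0.9,0,0,0,1,-1.2,0,0,0,1,-1.2,0,-0.5,0,1,-1.2,0,-1.0,0,1])

```text
t: 13.62
tcp_pos: [0.5233, 0.0285, 0.2029]
tool_rot: [-0.002, 0.7, 0.004, 0.714]
force: [-0.2, -0.2, 0.2]
finger_gap: -0.002
```

```bash
python3 lid.py w8; python3 aim.py .45 .03 .19
python3 - <<'E'
from h import *
im=snapshot("scene");m=camera_model("scene")
c=(300,203);A=cv2.resize(im[c[1]-45:c[1]+45,c[0]-60:c[0]+60],(480,360),interpolation=2)
cv2.imwrite("pics/s8.png",np.vstack([A,cv2.resize(cv2.imread("pics/w8.png")[:240],(480,180))]))
E
```

```text
13.675 [0.5175106  0.02932341 0.20205474] expect px [541.14672234 173.772236  ] [557.39675187 179.82792664]
grey [([27.4, 103.2], [0, 40, 64, 115, 5406]), ([323.9, 179.0], [264, 86, 125, 209, 17969])] dark [([527.3, 32.8], [511, 21, 35, 27, 526]), ([5.0, 100.4], [0, 90, 13, 19, 188]), ([328.6, 360.6], [65, 280, 525, 120, 31611])]
13.675 [0.5175106  0.02932341 0.20205474] f [-4.8  0.3 -0.2] axis [ 0.0115  0.0046 -0.9999] units [ 0.188  0.021 -1.127]
```

View pics/s8.png

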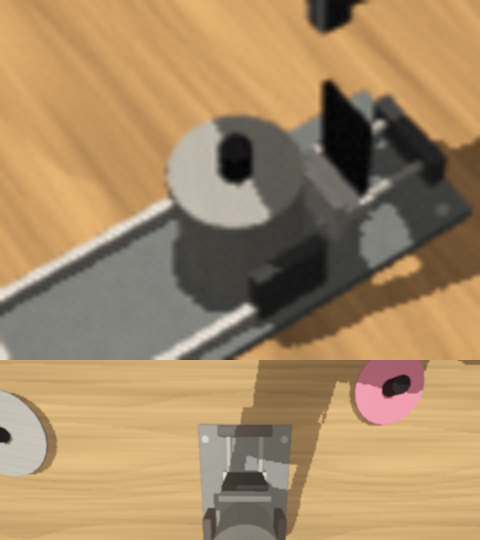

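Lid flush, canister in the nest, slide at rest. Going back behind the paddle.

step_arm(increments=[0,0.02,-0.5,0,1,0,0.02,-1.05,0,1,0,0.02,-1.05,0,1,0,0.02,-1.05,0,1,0,0.02,-1.05,0,1])

```text
t: 14.35
tcp_pos: [0.4587, 0.0295, 0.2016]
tool_rot: [-0.002, 0.701, 0.005, 0.713]
force: [-0.4, 0.7, 0.3]
finger_gap: 0.0
```

```bash
python3 lid.py w9|head -1; python3 aim.py .460 .0303 .082
python3 - <<'E'
from h import *
m=np.load("w9.npy",allow_pickle=True).item();im=cv2.imread("pics/w9.png")
print("pred paddle top ends",proj(m,np.array([.499,.0055,.11])),proj(m,np.array([.499,.055,.11])),"tip",proj(m,sense()["tcp_pos"]))
cv2.imwrite("pics/w9v.png",im)
h,s,v=hsv(im); print(blobs((v<60)&(s<120),100))
E
```

```text
14.4 [0.45837182 0.02955398 0.20143682] expect px [527.84202524 227.79712193] [542.22217678 237.24294183]
14.4 [0.45837182 0.02955398 0.20143682] f [ 0.1 -0.2  0.4] axis [ 0.0157  0.0042 -0.9999] units [ 1.991  0.004 -0.004]
pred paddle top ends [295.62205332 244.09757823] [353.3886038  244.48009005] tip [323.59207917 256.1425078 ]
[([636.2, 28.1], [632, 18, 8, 19, 116]), ([13.1, 164.8], [0, 155, 30, 21, 507]), ([324.6, 347.4], [64, 210, 525, 190, 40164])]
```

View pics/w9v.png

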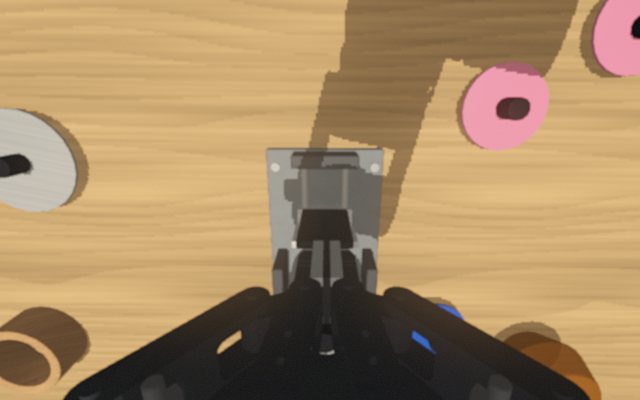

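The paddle's robot-side face spans cols 297–355, rows 210–248, ahead of the shut fingers at col 324, so the path down is clear.

step_arm(increments=[0.7,0,0,0,1,1.4,0,0,0,1,1.9,0,0,0,1,1.97,0,0,0,1,1.97,0,0,0,1])

```text
t: 15.02
tcp_pos: [0.461, 0.0299, 0.0835]
tool_rot: [-0.002, 0.701, 0.005, 0.713]
force: [0.2, 0.9, 0.5]
finger_gap: 0.002
```

step_arm(increments=[0,0,0.1,0,1,0,0,0.2,0,1,0,0,0.3,0,1,0,0,0.4,0,1,0,0,0.5,0,1])

```text
t: 15.65
tcp_pos: [0.4899, 0.0303, 0.0839]
tool_rot: [-0.002, 0.702, 0.005, 0.712]
force: [-2.7, -1.5, 2.3]
finger_gap: 0.002
```

step_arm(increments=[0,0,0.15,0,1,0,0,0.3,0,1,0,0,0.45,0,1,0,0,0.6,0,1,0,0,0.75,0,1])

```text
t: 16.27
tcp_pos: [0.5317, 0.0308, 0.0838]
tool_rot: [-0.002, 0.705, 0.005, 0.709]
force: [-7.5, -2.0, 2.3]
finger_gap: -0.003
```

step_arm(increments=[0,0,0.13,0,1,0,0,0.26,0,1,0,0,0.38,0,1,0,0,0.48,0,1,0,0,0.5,0,1])

```text
t: 16.9
tcp_pos: [0.5579, 0.0312, 0.0832]
tool_rot: [-0.002, 0.709, 0.006, 0.705]
force: [-9.8, -2.3, 6.4]
finger_gap: 0.002
```

step_arm(increments=[0,0,0.12,0,1,0,0,0.24,0,1,0,0,0.34,0,1,0,0,0.4,0,1,0,0,0.42,0,1])

```text
t: 17.52
tcp_pos: [0.5749, 0.0317, 0.0823]
tool_rot: [-0.002, 0.716, 0.006, 0.699]
force: [-17.6, -3.5, 12.0]
finger_gap: 0.0
```

```bash
python3 aim.py .60 .031 .083
python3 - <<'E'
from h import *
im=snapshot("top");m=camera_model("top");cv2.imwrite("pics/t10.png",im)
print("canister at jig .06 would be at",proj(m,np.array([.606+.06,.031,.11])))
cv2.imwrite("pics/t10c.png",cv2.resize(im[125:250,290:380],None,fx=5,fy=4.5,interpolation=2))
E
```

```text
17.525 [0.57486551 0.0317353  0.08225988] f [-17.6  -3.5  12. ] axis [-0.0241  0.0054 -0.9997] units [-0.022 -0.017  0.418]
canister at jig .06 would be at [336.15682097 157.99011565]
```

View pics/t10c.png

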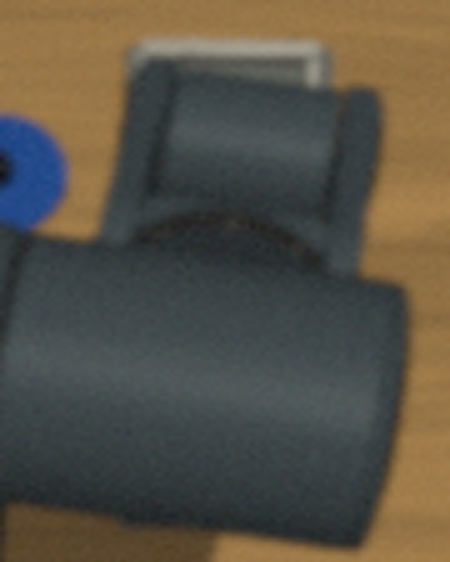

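The arm hides the jig in that view, and that was my last picture. From here I check numerically, after one small further push.

step_arm(increments=[0,0,0.05,0,1,0,0,0.1,0,1,0,0,0.15,0,1,0,0,0.15,0,1,0,0,0.15,0,1])

```text
t: 18.2
tcp_pos: [0.5744, 0.0321, 0.0815]
tool_rot: [-0.003, 0.723, 0.007, 0.691]
force: [-17.4, -2.2, 13.3]
finger_gap: -0.003
```

```bash
python3 aim.py .60 .031 .083
python3 - <<'E'
from h import *
im=snapshot("scene");m=camera_model("scene");cv2.imwrite("pics/s11.png",im);h,s,v=hsv(im)
print("expect knob",proj(m,np.array([.666,.031,.122])),"flange",proj(m,np.array([.666,.031,.106])))
b=(v<45);b[:, :180]=0;b[:,420:]=0;b[:150]=0;b[330:]=0
print(blobs(b,20))
E
```

```text
18.2 [0.57436626 0.03211803 0.08146632] f [-17.4  -2.2  13.3] axis [-0.0454  0.0058 -0.999 ] units [-0.045 -0.024  0.425]
expect knob [271.68535008 211.61778646] flange [272.32872336 215.19224106]
[([297.1, 156.4], [282, 150, 31, 16, 401]), ([300.5, 189.7], [283, 160, 37, 63, 1080]), ([343.8, 195.6], [336, 189, 15, 15, 101]), ([272.4, 213.3], [269, 208, 8, 11, 71]), ([311.8, 227.4], [303, 217, 19, 21, 220]), ([400.4, 229.0], [397, 224, 8, 11, 65]), ([300.9, 274.7], [298, 270, 7, 11, 65]), ([181.6, 322.9], [180, 317, 5, 11, 28])]
```

The knob is at (272.4,213.3), against (271.7,211.6) expected for jig x = 60 mm. The slide is at its end stop. Retracting with the spring.

step_arm(increments=[0,0,-0.2,0,1,0,0,-0.4,0,1,0,0,-0.6,0,1,0,0,-0.8,0,1,0,0,-1.0,0,1])

```text
t: 18.88
tcp_pos: [0.5141, 0.0314, 0.0841]
tool_rot: [-0.003, 0.723, 0.007, 0.691]
force: [-2.8, 0.7, -2.1]
finger_gap: -0.0
```

step_arm(increments=[0,0,-0.2,0,1,0,0,-0.4,0,1,0,0,-0.6,0,1,0,0,-0.8,0,1,0,0,-0.9,0,1])

```text
t: 19.5
tcp_pos: [0.46, 0.0306, 0.0868]
tool_rot: [-0.003, 0.722, 0.007, 0.692]
force: [0.1, -0.7, -0.3]
finger_gap: -0.002
```

step_arm(increments=[-0.6,0,0,0,1,-1.3,0,0,0,1,-2,0,0,0,1,-2.5,0,0,0,1,-2.5,0,0,0,1])

```text
t: 20.12
tcp_pos: [0.4687, 0.0293, 0.2391]
tool_rot: [-0.003, 0.72, 0.006, 0.694]
force: [-0.1, 0.0, 0.3]
finger_gap: 0.001
```

```bash
python3 aim.py .46 .031 .2
python3 - <<'E'
from h import *
M={};K={};F={}
for n in("scene","top"):
    im=snapshot(n);m=camera_model(n);cv2.imwrite(f"pics/{n}12.png",im);h,s,v=hsv(im);M[n]=m
    e=proj(m,np.array([.666,.031,.115])); k=np.zeros(h.shape,np.uint8);cv2.circle(k,tuple(int(x) for x in e),12,1,-1)
    bl=blobs((k>0)&(v<50),10);print(n,"knob",bl,"exp",e)
    p=proj(m,np.array([.499,.031,.1]));k[:]=0;cv2.circle(k,tuple(int(x) for x in p),25,1,-1);print("paddle",blobs((k>0)&(v<40),20),"exp",p)
    if bl:K[n]=bl[0][0]
    old=cv2.imread(f"pics/{n}0.png"); d=cv2.absdiff(im,old).max(2)>45
    print("changed",blobs(cv2.morphologyEx(d.astype(np.uint8),2,np.ones((3,3))),40))
if len(K)==2: print("knob tri",tri(M["scene"],K["scene"],M["top"],K["top"]))
E
```

```text
20.125 [0.46868523 0.02930382 0.23908545] f [-0.1  0.   0.3] axis [-0.0361  0.0045 -0.9993] units [ 0.656  0.027 -0.121]
scene knob [([272.3, 213.2], [269, 208, 8, 11, 73])] exp [271.96916226 213.19459077]
paddle [([326.4, 192.5], [320, 179, 13, 28, 224]), ([339.8, 191.8], [336, 187, 9, 11, 54])] exp [327.51010523 186.33019304]
changed [([347.2, 60.1], [308, 0, 108, 147, 6215]), ([423.1, 3.3], [418, 0, 13, 9, 80]), ([534.1, 21.8], [504, 0, 73, 55, 1925]), ([615.1, 30.7], [581, 0, 59, 69, 1805]), ([434.4, 65.7], [427, 47, 18, 33, 410]), ([489.3, 57.7], [480, 50, 20, 16, 178]), ([498.9, 70.0], [494, 64, 11, 14, 115]), ([481.9, 192.6], [319, 79, 242, 245, 17619]), ([568.1, 84.2], [563, 80, 11, 10, 63]), ([418.6, 132.6], [413, 123, 12, 18, 86]), ([412.1, 139.5], [407, 126, 15, 24, 167]), ([284.7, 214.6], [256, 189, 57, 46, 1261]), ([291.8, 193.2], [287, 190, 10, 7, 52]), ([320.0, 202.5], [314, 195, 15, 16, 91]), ([332.0, 218.4], [322, 207, 20, 23, 246]), ([621.1, 234.2], [593, 210, 47, 57, 1419]), ([274.3, 239.2], [260, 229, 32, 22, 500]), ([372.5, 276.1], [355, 259, 36, 35, 989]), ([633
[... 286 characters left out ...]
, 19, 198]), ([325.0, 208.8], [318, 202, 17, 13, 77])] exp [335.38656438 214.888045  ]
changed [([338.5, 153.9], [324, 147, 25, 17, 171]), ([319.5, 173.1], [317, 162, 7, 21, 103]), ([352.3, 173.2], [351, 167, 4, 14, 50]), ([295.7, 305.2], [196, 168, 179, 232, 19480]), ([334.7, 188.8], [327, 183, 16, 13, 163]), ([257.5, 211.3], [244, 198, 26, 23, 280]), ([255.1, 209.4], [252, 206, 7, 8, 50]), ([110.1, 349.4], [22, 260, 201, 140, 10330]), ([138.8, 288.2], [121, 265, 28, 46, 592]), ([176.4, 312.2], [157, 278, 39, 67, 1360]), ([109.9, 312.7], [94, 282, 39, 53, 1272]), ([366.4, 364.4], [360, 356, 14, 17, 144]), ([383.5, 385.2], [377, 374, 15, 21, 203])]
knob tri [0.66447373 0.03490555 0.11746129]
```

Run:
```python
from h import *
m=camera_model("scene")
for n in("scene0","scene12"):
    h,s,v=hsv(cv2.imread(f"pics/{n}.png"));k=np.zeros(h.shape,np.uint8);cv2.circle(k,(327,186),25,1,-1);print(n,blobs((k>0)&(v<40),20))
print("10mm slide =",proj(m,np.array([.509,.031,.1]))-proj(m,np.array([.499,.031,.1])))
# flange ellipse of the lid on the canister
im=cv2.imread("pics/scene12.png");h,s,v=hsv(im);print("expected flange edge px", [proj(m,np.array([.665+.044*c,.032+.044*d,.106])).round(1).tolist() for c,d in((1,0),(-1,0),(0,1),(0,-1))])
sign_off()
print(sense()["t"])
```

```text
scene0 [([326.2, 192.3], [321, 179, 12, 27, 213]), ([340.9, 194.2], [334, 186, 15, 17, 49]), ([308.5, 197.7], [303, 192, 10, 14, 53])]
scene12 [([326.4, 192.5], [320, 179, 13, 28, 224]), ([339.8, 191.8], [336, 187, 9, 11, 54])]
10mm slide = [-3.11532694  1.71093067]
expected flange edge px [[257.2, 223.9], [288.1, 207.0], [282.2, 228.0], [264.0, 203.2]]
the job is handed in; nothing more can be done
the job is handed in; nothing more can be done
```

I put the small grey lid on the canister, pressed it home, pushed the ejector to its stop and let it spring back. I handed the job in at about 20 s of the 64 s; no verdict was reported.

**Lid:** It went solid at 35 N while gripped. A second press with shut fingers stopped on the knob top at z = 0.130 m, exactly the height for a fully home lid. The crop taken afterwards showed it level, with the canister still in the nest and the slide at rest.

**Canister:** After the push, two views put the knob at (0.664, 0.035, 0.117) m. That is about jig x = 58 mm, with the lid still at its home height. The two pictures taken before and after the slide sprang back show the knob in the same place to 0.1 px.

**Slide:** The paddle is back within 0.3 px of where it started (10 mm is about 3.5 px). The arm is raised clear with no contact force.

**Bystanders:** The before/after comparison showed no change at the vase, roll or large lid. I can't fully vouch for the carton in the scene view, because the arm's changed region reaches close to it, but the top view showed no change there.

**Checks that disagreed or were missing:**
- **Lid height on the bench:** two wrist views gave the flange at about 10 mm instead of 14–18 mm. Its apparent diameter matched the description, so I went with that.
- **Canister's sideways position:** the two-view fix puts it about 4 mm off the jig's midline, inside the 15 mm allowed.
- **Tool tilt:** it drifted by 1–3° during the moves, because tilt cannot be commanded.
- **Last top view while pushing:** the arm hid the canister, and my 12 pictures were used up, so every later check is numeric only.

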